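# Pack a pair of wheel chocks head to tail in their display tray

## Robot

A 6-joint arm with a two-finger parallel gripper is mounted at the origin on the work surface. World frame = base frame: x ahead of the robot, y to its left, z up, the work surface at z = 0. Lengths are in m, angles in rad, forces in N, time in s.
With the tool pointing down it reaches from about 0.375 to 0.975 m from the base axis. Payload 3.8 kg.
Tool frame: the origin (TCP) lies at the very end of the fingers, on their centre line; the grasp point (between the pads) lies 19 mm behind it; z points along the fingers, y is the line along which they close (so a half turn about z gives the same grasp; the last joint's range is limited). The gripper opens to 85 mm and grips with 20 to 120 N. Pads are 22 mm wide; open, the fingers measure 114 mm over their backs; the gripper's body (76 mm by 85 mm) begins 54 mm behind the grasp point. The pads swing forward as they close: fully open they stand 13 mm farther back than shut.
Start: joints at [-1.337, 0.264, 1.604, -0, 1.274, -0.037], TCP at [0.181, -0.65, 0.205] pointing down, gripper open.
Joint ranges: [-2.63, 2.63], [-0.94, 2.18], [0.31, 2.57], [-1.31, 4.45], [0, 2.66], [-2.55, 2.55]. Speed limits (rad/s): [2.57, 2.57, 3.14, 3.14, 3.14, 3.14].

## Interface

Orientations are given as a rotation vector (axis times angle).
In Python, from workcell import read_state, read_camera, calibration, finish_job gives the robot as it stands.
- The arm moves only by the tool step_arm, never from a script. Its argument "commands" is a list of rows, each an object of numbers: "fingers": the gripper's target within -1 to 1 (shut at 1, half-way at 0, fully open at -1); "dx", "dy", "dz": the shift along the tool's x, y, z in m; "roll": the turn about the tool's z in degrees. In form: [{"fingers": .., "dx": .., "dy": .., "dz": .., "roll": ..}, ...]. A call has 1 to 8 rows; each row is the pose to reach, as a shift and turn from the pose commanded when the call began, along the tool's axes at that moment; what a row does not reach only later rows make up. A row lasts 1/8 s, in which the tool goes at most 62.5 mm and 10.7 degrees, less where a joint would pass 70% of its speed; a pose out of reach is approached as far as the arm can. A call with a gripper value outside its range is refused whole. The fingers move at their own pace and stop on an object; "squeeze" is the grip in N (left out, the last holds). Time passes only in rows, so rows that repeat a pose let the fingers close. It gives the time, the measured TCP pose, the force, the opening and the grip force at its end, in the units of the state.
- read_state(): the state, without advancing time (a new reading comes with each control period).
- read_camera(name): name is "scene" or "top"; returns (picture, depth): 384x512x3 uint8, blue, green, red; 384x512 float32, m along the optical axis (not along the pixel's ray), 0 where there is no reading.
- calibration(name): a dict with "intrinsics" (3x3 intrinsics, pixels), "k1" (the pictures are not rectified: a ray, as slopes to the right and down, at radius r is drawn at 1 + k1 r^2 times it, then the intrinsics apply), "world_to_cam" (4x4, takes a point from world to camera coordinates). Camera axes: x right, y up, looking along -z (the intrinsics and any distortion apply to the point x, -y, -z); pixel columns grow to the right and rows downward; lengths in m; the calibration is good to about 2 mm. A picture is of the moment at which its call begins. calibration takes no time and is no camera call.
- finish_job(): hands the job in; it is judged then, once.
The state is a dict: "time": time; "q": joint angles; "joint_vel": joint speeds; "joint_torque": joint torques, N m; "tool_pos": TCP position; "tcp_rot": TCP orientation; "wrist_force": force on the tool from outside, world axes, zero at the start; "torque": the same for the moment, N m; "width": opening from 0.0 (shut) to 1.0 (fully open); "grip_force": force on a finger pad.
Only numpy, scipy, OpenCV 4.12 (cv2) and the standard library are available. Lean on these libraries where they do the work, as an engineer would, in place of code of your own. Each camera call takes 0.05 s, during which the arm holds its last target. There are 200 camera calls.

## Task

Pack the two long tapered wheel chocks into the shallow beech tray, head to tail, the thick end of one beside the thin end of the other with their slanted sides facing each other, so that together they fill the tray's rectangle: both lying flat on its floor, straight along it, and let go. The short tapered chock and the long straight block on the counter do not belong in it.

Things in the scene. Friction and masses are not known exactly. Their poses are not given: they have to be found in the camera images.
- tray_in (a point): Shallow open beech tray, fixed, 176 x 116 mm outside, 160 x 100 mm inside; walls 8 mm thick, rims 24 mm above the counter, 16 mm above the inner floor. Point: centre of the inner floor. x along the 160 mm length, y across, z up. The two chocks head to tail make a 140 x 80 mm block, so 20 mm are spare each way.
- chock_a_grip (a point): Long tapered black rubber chock, 140 mm long, 40 mm high, lying flat. From above a right trapezoid: 60 mm wide at the head (+x end), 20 mm at the tail; straight long side on its -y, slanted one on its +y. On top an aluminium grip bar 30 (x) x 18 (y) x 44 mm high. Point: middle of the bar, half-way up, 62 mm above the underside; 42 mm from the head's end face, 24 mm from the straight side. z up.
- chock_b_grip (a point): The second long tapered chock, the same in every way as the first (same shape, bar, point and axes; about 0.27 kg); either may take either side of the tray. Not meant, though they carry the same bar: an 80 mm short tapered chock and a 140 x 40 mm straight block without taper.
Mind the look-alikes: they are no part of the job. What is shaped like the part that bears chock_b_grip but pink is not meant.

How it is judged:
At the end, for the whole second after the job is handed in: Both long chocks at rest flat (5 degrees) on the tray floor, along its length (11 degrees), heads towards opposite ends (grip-bar middles 10 to 46 mm from the tray centre lengthwise, 2 to 46 mm crosswise), straight sides outward by the tray's long walls (z of each of chock_a_grip, chock_b_grip in the frame of tray_in below 0.068 m and angle between each of chock_a_grip, chock_b_grip's own z axis and vertical below 0.1 rad and angle between the x axis of each of chock_a_grip, chock_b_grip and the x axis of tray_in, either way round below 0.2 rad and linear speed of each of chock_a, chock_b below 0.02 m/s and angular speed of each of chock_a, chock_b below 0.2 rad/s and ((x of chock_a_grip in the frame of tray_in between 0.01 and 0.046 m and y of chock_a_grip in the frame of tray_in between -0.046 and -0.002 m and x of chock_b_grip in the frame of tray_in between -0.046 and -0.01 m and y of chock_b_grip in the frame of tray_in between 0.002 and 0.046 m) or (x of chock_a_grip in the frame of tray_in between -0.046 and -0.01 m and y of chock_a_grip in the frame of tray_in between 0.002 and 0.046 m and x of chock_b_grip in the frame of tray_in between 0.01 and 0.046 m and y of chock_b_grip in the frame of tray_in between -0.046 and -0.002 m))); the robot touches nothing.
It also fails if it takes over 54 s, if anything falls off the work surface, if the arm or the gripper's body presses on something with over 40 N, if the wrist force passes 120 N, or if a joint passes its speed limit or range.

## Working session

There is one attempt and no reset: what is moved stays moved. The work goes in short steps, Python scripts to look and compute and a tool call to move; the robot and the scene stay as the last step left them, time stands still between calls to the robot, and variables do not carry over. Pictures are saved under pics/ and viewed, at most 10 in all, crops included, and the job is handed in when it is done.

Besides the shell and the picture viewer there is one more tool, called after "Call:" as a command line: name --argument value ..., lists and objects as JSON in quotes. step_arm: Moves the arm, as the interface text tells. Its arguments: {"type":"object","properties":{"commands":{"type":"array","items":{"type":"object","properties":{"fingers":{"type":"number"},"dx":{"type":"number"},"dy":{"type":"number"},"dz":{"type":"number"},"roll":{"type":"number"}}}},"squeeze":{"type":"number"}},"required":["commands"]}

```bash
mkdir -p pics
python3 - <<'E'
from workcell import *
import cv2,numpy as np
for n in("scene","top"):
    p,d=read_camera(n);cv2.imwrite(f"pics/{n}0.png",p);np.save(f"{n}0.npy",d)
    c=calibration(n);print(n,c)
s=read_state();print(s)
E
```

```text
scene {'intrinsics': array([[435.22661893,   0.        , 252.74060654],
       [  0.        , 435.22661893, 196.13476781],
       [  0.        ,   0.        ,   1.        ]]), 'k1': -0.053058255346096414, 'world_to_cam': array([[-0.05303854,  0.99857155, -0.00646249,  0.08732072],
       [-0.79582452, -0.03835881,  0.60431112,  0.35378912],
       [ 0.6032    ,  0.03719478,  0.79672223, -1.64527083],
       [ 0.        ,  0.        ,  0.        ,  1.        ]])}
top {'intrinsics': array([[379.86448687,   0.        , 259.2303847 ],
       [  0.        , 379.86448687, 189.71449174],
       [  0.        ,   0.        ,   1.        ]]), 'k1': -0.04550460411179338, 'world_to_cam': array([[-0.01374889, -0.99989889,  0.00362972, -0.06057398],
       [ 0.98876791, -0.01305536,  0.14888777, -0.5004915 ],
       [-0.14882533,  0.00563599,  0.98884744, -1.0207441 ],
       [ 0.        ,  0.        ,  0.        ,  1.        ]])}
{'time': 0.1, 'q': array([-1.33686596e+00,  2.64685335e-01,  1.60523864e+00,  1.33358625e-06,
        1.27375622e+00, -3.68969359e-02]), 'joint_vel': array([-0.0006638 , -0.00167032, -0.00294879, -0.00104198, -0.00143566,
        0.00227546]), 'joint_torque': array([-4.56086718e-04, -5.16709399e+01, -3.68589520e+01, -1.23231139e-04,
        6.22252017e-03, -3.64891127e-05]), 'tool_pos': array([ 0.18041226, -0.64968147,  0.2037809 ]), 'tcp_rot': array([-3.11077471e+00, -4.23834522e-01,  3.20319900e-04]), 'wrist_force': array([-0.3537149 ,  0.62296219, -0.5463813 ]), 'torque': array([-0.00395765,  0.00900986, -0.02306827]), 'grip_force': 0.0, 'width': 1.0029769688920203}
```

View pics/top0.png

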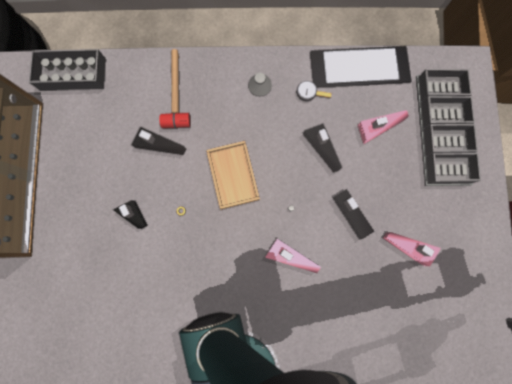

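View pics/scene0.png

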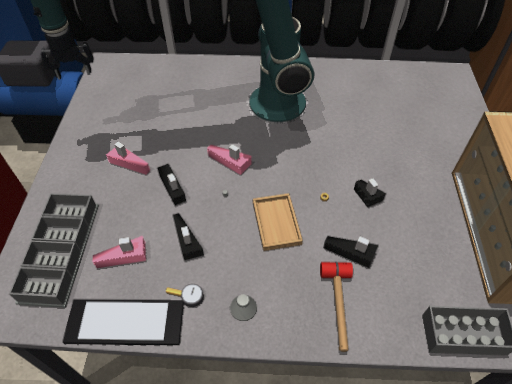

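```bash
cat > h.py <<'E'
from workcell import *
import cv2,numpy as np
def cloud(n,d):
    c=calibration(n);K=c["intrinsics"];v,u=np.mgrid[:384,:512]
    p=np.stack([u,v],-1).reshape(-1,1,2).astype(float)
    s=cv2.undistortPoints(p,K,np.array([c["k1"],0,0,0.])).reshape(384,512,2)
    C=np.stack([s[...,0]*d,-s[...,1]*d,-d,np.ones_like(d)],-1)
    return (C@np.linalg.inv(c["world_to_cam"]).T)[...,:3]
def proj(n,P):
    c=calibration(n);p=c["world_to_cam"]@np.r_[P,1];s=np.array([p[0],-p[1]])/-p[2]
    return (c["intrinsics"]@np.r_[s*(1+c["k1"]*s@s),1])[:2]
def pca(P):
    r=cv2.minAreaRect(P[:,:2].astype(np.float32)*1000);b=cv2.boxPoints(r);e=[b[1]-b[0],b[2]-b[1]]
    l=max(e,key=np.linalg.norm);return np.array(r[0]).round(1),np.round(sorted(r[1]),1),round(np.degrees(np.arctan2(l[1],l[0]))%180,1)
E
python3 - <<'E'
from h import *
im={n:cv2.imread(f"pics/{n}0.png") for n in("top","scene")}
W={n:cloud(n,np.load(n+"0.npy")) for n in im}
R={"A":(158,142,34),"B":(323,147,34),"S":(353,213,34),"tray":(233,175,40)}
for k,(u,v,r) in R.items():
    w=W["top"][v-r:v+r,u-r:u+r].reshape(-1,3);ctr=W["top"][v,u,:2]
    for n in W:
        a=W[n].reshape(-1,3);g=im[n].reshape(-1,3).astype(int)
        m=np.hypot(*(a[:,:2]-ctr).T)<.12
        if k!="tray":
            t=m&(abs(a[:,2]-.04)<.006)&(g.max(1)<70); b=m&(a[:,2]>.076)&(a[:,2]<.095)
            print(k,n,t.sum(),pca(a[t]),"bar",b.sum(),pca(a[b]) if b.sum()>3 else "",a[b].mean(0).round(4))
        else:
            t=m&(g[:,2]-g[:,0]>40)&(a[:,2]<.04);print(k,n,t.sum(),pca(a[t]))
c=[cv2.resize(im["top"][y-40:y+40,x-40:x+40],(390,390),interpolation=cv2.INTER_CUBIC) for x,y in((158,142),(323,147))]
c2=[cv2.resize(im["scene"][y-40:y+40,x-40:x+40],(390,390)) for x,y in((172,184),(187,236))]
cv2.imwrite("pics/c1.png",cv2.resize(np.hstack(c),(780,390)))
E
```

```text
A top 442 (array([633.8, 218.3]), array([ 53.1, 138.5]), np.float32(68.0)) bar 72 (array([648.7, 244.7]), array([17.6, 30.6]), np.float32(69.7)) [0.648  0.2437 0.0841]
A scene 536 (array([650.6, 227.6]), array([115.4, 138.8]), np.float32(107.8)) bar 82 (array([647.3, 247.9]), array([20.6, 29.7]), np.float32(62.8)) [0.6487 0.2473 0.0848]
B top 432 (array([ 613.5, -249.6]), array([ 51. , 136.6]), np.float32(22.1)) bar 79 (array([ 644.2, -245.8]), array([18.9, 29.9]), np.float32(21.3)) [ 0.6435 -0.2447  0.0838]
B scene 440 (array([ 614.6, -244.7]), array([ 56.4, 141.7]), np.float32(20.7)) bar 69 (array([ 642.3, -241.6]), array([17.9, 33.8]), np.float32(20.3)) [ 0.6444 -0.2411  0.0834]
S top 537 (array([ 429. , -327.3]), array([ 39.2, 133.2]), np.float32(30.4)) bar 77 (array([ 454.4, -312.8]), array([19.1, 29.1]), np.float32(30.3)) [ 0.4537 -0.3131  0.0839]
S scene 338 (array([ 428. , -326.3]), array([ 40.8, 145.6]), np.float32(30.9)) bar 55 (array([ 453.3, -311.6]), array([17.7, 32.7]), np.float32(31.5)) [ 0.4546 -0.3111  0.0835]
tray top 2498 (array([548.3,   9.8]), array([118.1, 176.1]), np.float32(13.2))
tray scene 1903 (array([537.7,  13. ]), array([122.5, 197. ]), np.float32(12.6))
```

View pics/c1.png

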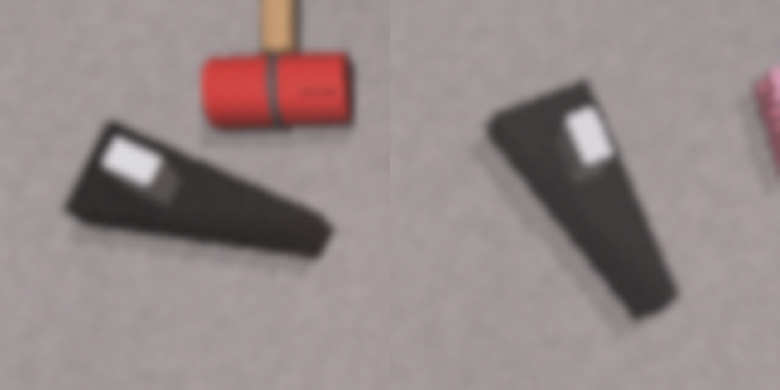

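Candidates in the top view:
- Black long tapered chocks at (158,142) and (323,147). I choose these two; the crop shows both clearly tapered, with the same handedness.
- Straight block at (353,213), not meant.
- Short chock at (131,214), not meant.
- Pink ones at (384,125), (293,255) and (412,248), not meant.

The tray is at (233,175). I start with B, the chock at (323,147).

Create go.py:
```python
import sys,numpy as np
from workcell import read_state
from scipy.spatial.transform import Rotation as R
x,y,z,a=map(float,sys.argv[1:5]);s=read_state();r=R.from_rotvec(s["tcp_rot"]);m=r.as_matrix()
yaw=np.degrees(np.arctan2(m[1,0],m[0,0]));d=r.inv().apply(np.array([x,y,z])-s["tool_pos"])
print("t",s["time"].__round__(2),"pos",s["tool_pos"].round(4),"yaw",yaw.round(1),"d",d.round(4),"roll",round(((yaw-a+180)%360)-180,1),"w",round(s["width"],3),"grip",round(s["grip_force"],1),"F",s["wrist_force"].round(1),"q6",s["q"][5].round(2),"tilt",np.degrees(np.arccos(-m[2,2])).round(2))
```

```text
(no output)
```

Call:
step_arm --commands '[{"fingers":-1,"dx":0.555,"dy":-0.268,"dz":0.04,"roll":-6},{"fingers":-1,"dx":0.555,"dy":-0.268,"dz":0.04,"roll":-6},{"fingers":-1,"dx":0.555,"dy":-0.268,"dz":0.04,"roll":-6},{"fingers":-1,"dx":0.555,"dy":-0.268,"dz":0.04,"roll":-6},{"fingers":-1,"dx":0.555,"dy":-0.268,"dz":0.04,"roll":-6},{"fingers":-1,"dx":0.555,"dy":-0.268,"dz":0.04,"roll":-6},{"fingers":-1,"dx":0.555,"dy":-0.268,"dz":0.04,"roll":-6},{"fingers":-1,"dx":0.555,"dy":-0.268,"dz":0.04,"roll":-6}]' --squeeze 60

```text
time: 1.1
tool_pos: [0.5565, -0.3195, 0.172]
tcp_rot: [-3.086, -0.586, 0.001]
wrist_force: [1.1, -0.7, -0.2]
width: 0.999
grip_force: 0.0
```

```bash
python3 go.py .6435 -.243 .16 21.5
```

```text
t 1.1 pos [ 0.5565 -0.3195  0.172 ] yaw 21.5 d [ 0.109  -0.0392  0.012 ] roll 0.0 w 0.999 grip 0.0 F [ 1.1 -0.7 -0.2] q6 0.64 tilt 0.03
```

Call:
step_arm --commands '[{"fingers":-1,"dx":0.109,"dy":-0.039,"dz":0.012},{"fingers":-1,"dx":0.109,"dy":-0.039,"dz":0.012},{"fingers":-1,"dx":0.109,"dy":-0.039,"dz":0.012},{"fingers":-1,"dx":0.109,"dy":-0.039,"dz":0.012}]'

```text
invalid input
```

```bash
python3 go.py .6435 -.243 .05 21.5
python3 - <<'E'
from h import *
p,d=read_camera("scene");w=cloud("scene",d)
c=p[170:290,110:270];cv2.imwrite("pics/s1.png",cv2.resize(c,(800,600),interpolation=cv2.INTER_CUBIC))
E
```

```text
t 1.1 pos [ 0.5565 -0.3195  0.172 ] yaw 21.5 d [ 0.1091 -0.0392  0.122 ] roll 0.0 w 0.999 grip 0.0 F [ 1.1 -0.7 -0.2] q6 0.64 tilt 0.03
```

View pics/s1.png

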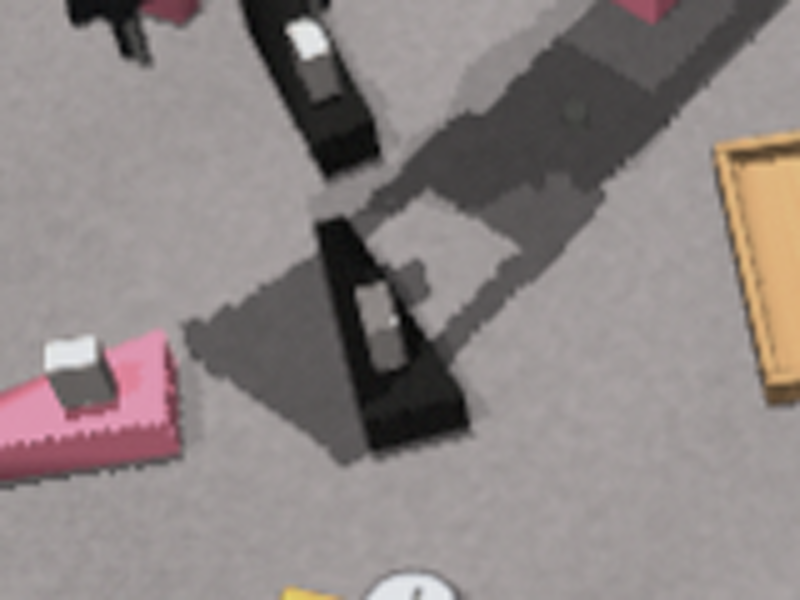

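The call was refused because the roll was left out, so the arm has not moved. The crop shows chock B untouched at its place (bar at crop (380,325)) and the gripper still at top left.

Call:
step_arm --commands '[{"fingers":-1,"dx":0.109,"dy":-0.039,"dz":0.012,"roll":0},{"fingers":-1,"dx":0.109,"dy":-0.039,"dz":0.012,"roll":0},{"fingers":-1,"dx":0.109,"dy":-0.039,"dz":0.012,"roll":0},{"fingers":-1,"dx":0.109,"dy":-0.039,"dz":0.012,"roll":0}]'

```text
time: 1.65
tool_pos: [0.6419, -0.2449, 0.1599]
tcp_rot: [-3.086, -0.588, 0.003]
wrist_force: [-0.1, -1.5, 1.1]
width: 1.001
grip_force: 0.0
```

```bash
python3 go.py .6435 -.243 .05 21.5
python3 - <<'E'
from h import *
p,d=read_camera("scene")
c=p[150:270,110:270];cv2.imwrite("pics/s2.png",cv2.resize(c,(800,600),interpolation=cv2.INTER_CUBIC))
E
```

```text
t 1.65 pos [ 0.6419 -0.2449  0.1599] yaw 21.6 d [ 0.0024 -0.0011  0.1099] roll 0.1 w 1.001 grip 0.0 F [-0.1 -1.5  1.1] q6 0.79 tilt 0.1
```

View pics/s2.png

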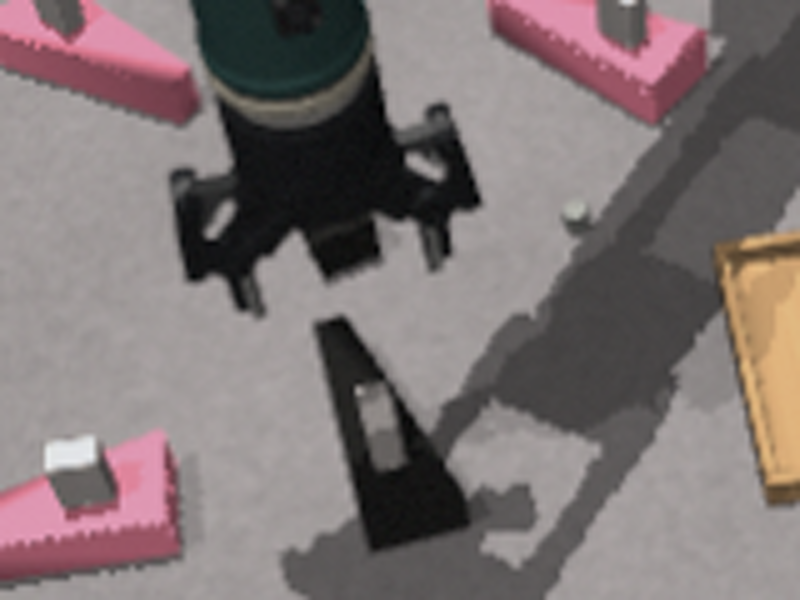

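The open fingers straddle the bar's line (tips at crop (250,305) and (438,260)), and the chock points along the tool. I descend and close.

Call:
step_arm --commands '[{"fingers":-1,"dx":0.001,"dy":0,"dz":0.05,"roll":0},{"fingers":-1,"dx":0.001,"dy":0,"dz":0.09,"roll":0},{"fingers":-1,"dx":0.001,"dy":0,"dz":0.11,"roll":0},{"fingers":-1,"dx":0.001,"dy":0,"dz":0.11,"roll":0},{"fingers":1,"dx":0.001,"dy":0,"dz":0.11,"roll":0},{"fingers":1,"dx":0.001,"dy":0,"dz":0.11,"roll":0},{"fingers":1,"dx":0.001,"dy":0,"dz":0.11,"roll":0},{"fingers":1,"dx":0.001,"dy":0,"dz":0.11,"roll":0}]'

```text
time: 2.7
tool_pos: [0.6441, -0.2444, 0.0519]
tcp_rot: [3.086, 0.586, 0.002]
wrist_force: [1.2, 0.3, -1.3]
width: 0.186
grip_force: 58.6
```

Call:
step_arm --commands '[{"fingers":1,"dx":0,"dy":0,"dz":0,"roll":0},{"fingers":1,"dx":0,"dy":0,"dz":0,"roll":0},{"fingers":1,"dx":0,"dy":0,"dz":0,"roll":0},{"fingers":1,"dx":0,"dy":0,"dz":0,"roll":0},{"fingers":1,"dx":0,"dy":0,"dz":0,"roll":0},{"fingers":1,"dx":0,"dy":0,"dz":0,"roll":0}]'

```text
time: 3.45
tool_pos: [0.6442, -0.2445, 0.0518]
tcp_rot: [3.086, 0.587, 0.002]
wrist_force: [-0.5, 2.2, 6.1]
width: 0.184
grip_force: 59.2
```

```bash
python3 go.py .579 .0025 .13 13.2
```

```text
t 3.45 pos [ 0.6442 -0.2445  0.0518] yaw 21.5 d [ 0.0301 -0.2536 -0.0783] roll 8.3 w 0.184 grip 59.2 F [-0.5  2.2  6.1] q6 0.8 tilt 0.08
```

Call:
step_arm --commands '[{"fingers":1,"dx":0,"dy":0,"dz":-0.04,"roll":0},{"fingers":1,"dx":0,"dy":0,"dz":-0.08,"roll":0},{"fingers":1,"dx":0.005,"dy":-0.04,"dz":-0.08,"roll":2},{"fingers":1,"dx":0.012,"dy":-0.1,"dz":-0.08,"roll":4},{"fingers":1,"dx":0.018,"dy":-0.15,"dz":-0.08,"roll":6},{"fingers":1,"dx":0.024,"dy":-0.2,"dz":-0.08,"roll":8},{"fingers":1,"dx":0.03,"dy":-0.24,"dz":-0.08,"roll":8.3},{"fingers":1,"dx":0.03,"dy":-0.254,"dz":-0.08,"roll":8.3}]'

```text
time: 4.45
tool_pos: [0.5766, 0.0049, 0.1294]
tcp_rot: [-3.12, -0.366, 0.003]
wrist_force: [0.4, -0.2, -3.3]
width: 0.183
grip_force: 59.2
```

Call:
step_arm --commands '[{"fingers":1,"dx":0,"dy":0,"dz":0,"roll":0},{"fingers":1,"dx":0,"dy":0,"dz":0,"roll":0},{"fingers":1,"dx":0,"dy":0,"dz":0,"roll":0}]'

```text
time: 4.82
tool_pos: [0.5786, 0.0015, 0.1305]
tcp_rot: [3.121, 0.359, 0.0]
wrist_force: [0.1, 0.0, -3.1]
width: 0.184
grip_force: 59.2
```

```bash
python3 go.py .579 .0025 .06 13.2;  python3 - <<'E'
from h import *
im={}
for n in("top","scene"):
    p,d=read_camera(n);im[n]=p;a=cloud(n,d).reshape(-1,3);g=p.reshape(-1,3).astype(int)
    m=np.hypot(*(a[:,:2]-[.55,.01]).T)<.15
    t=m&(g.max(1)<70)&(abs(a[:,2]-.12)<.008);print(n,t.sum(),pca(a[t]))
    t=m&(g[:,2]-g[:,0]>40)&(a[:,2]<.04);print("tray",pca(a[t]))
v=proj("scene",[.55,.01,.05]).astype(int);c=im["scene"][v[1]-75:v[1]+75,v[0]-100:v[0]+100]
cv2.imwrite("pics/s3.png",cv2.resize(c,(800,600),interpolation=cv2.INTER_CUBIC))
E
```

```text
t 4.83 pos [0.5786 0.0015 0.1305] yaw 13.1 d [ 0.0006 -0.0009  0.0705] roll -0.1 w 0.184 grip 59.2 F [ 0.1  0.  -3.1] q6 1.3 tilt 0.02
top 57 (array([567.9,  15.6]), array([12.9, 43.2]), np.float32(43.9))
tray (array([553.9,  -7.6]), array([ 72.9, 190.2]), np.float32(44.2))
scene 354 (array([549.4,   3.2]), array([ 58.3, 141.8]), np.float32(13.1))
tray (array([538. ,  13.5]), array([122.3, 197.8]), np.float32(13.3))
```

View pics/s3.png

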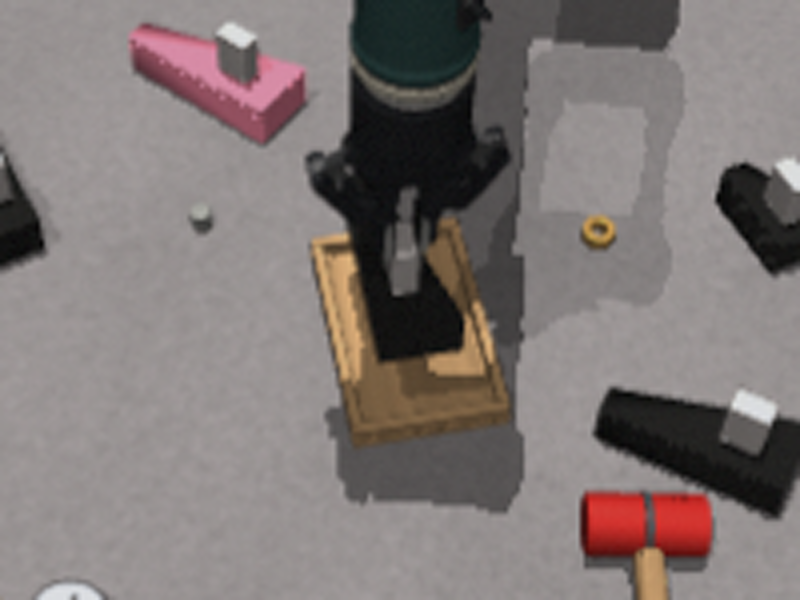

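Chock B is held straight at 13.1°, above the tray's left half in this view with its head near crop (420,340). I lower it.

Call:
step_arm --commands '[{"fingers":1,"dx":0,"dy":0,"dz":0.03,"roll":0},{"fingers":1,"dx":0,"dy":0,"dz":0.055,"roll":0},{"fingers":1,"dx":0,"dy":0,"dz":0.065,"roll":0},{"fingers":1,"dx":0,"dy":0,"dz":0.069,"roll":0},{"fingers":1,"dx":0,"dy":0,"dz":0.07,"roll":0},{"fingers":1,"dx":0,"dy":0,"dz":0.07,"roll":0},{"fingers":1,"dx":0,"dy":0,"dz":0.07,"roll":0}]'

```text
time: 5.8
tool_pos: [0.579, 0.0028, 0.0615]
tcp_rot: [3.12, 0.362, 0.002]
wrist_force: [0.0, 0.1, -3.3]
width: 0.187
grip_force: 59.2
```

Call:
step_arm --commands '[{"fingers":-1,"dx":0,"dy":0,"dz":0,"roll":0},{"fingers":-1,"dx":0,"dy":0,"dz":0,"roll":0},{"fingers":-1,"dx":0,"dy":0,"dz":0,"roll":0},{"fingers":-1,"dx":0,"dy":0,"dz":0,"roll":0},{"fingers":-1,"dx":0,"dy":0,"dz":-0.04,"roll":0},{"fingers":-1,"dx":0,"dy":0,"dz":-0.1,"roll":0},{"fingers":-1,"dx":0,"dy":0,"dz":-0.13,"roll":0}]'

```text
time: 6.68
tool_pos: [0.5801, 0.0027, 0.1946]
tcp_rot: [3.12, 0.361, 0.008]
wrist_force: [0.1, -0.1, 0.4]
width: 1.001
grip_force: 0.0
```

```bash
python3 go.py .648 .2455 .18 68.5
```

```text
t 6.67 pos [0.5801 0.0027 0.1946] yaw 13.2 d [ 0.1215 -0.2209  0.0149] roll -55.3 w 1.001 grip 0.0 F [ 0.1 -0.1  0.4] q6 1.3 tilt 0.3
```

Call:
step_arm --commands '[{"fingers":-1,"dx":0.03,"dy":-0.055,"dz":0.012,"roll":-10},{"fingers":-1,"dx":0.06,"dy":-0.11,"dz":0.012,"roll":-20},{"fingers":-1,"dx":0.09,"dy":-0.165,"dz":0.012,"roll":-30},{"fingers":-1,"dx":0.121,"dy":-0.221,"dz":0.012,"roll":-40},{"fingers":-1,"dx":0.121,"dy":-0.221,"dz":0.012,"roll":-50},{"fingers":-1,"dx":0.121,"dy":-0.221,"dz":0.012,"roll":-55.3},{"fingers":-1,"dx":0.121,"dy":-0.221,"dz":0.012,"roll":-55.3},{"fingers":-1,"dx":0.121,"dy":-0.221,"dz":0.012,"roll":-55.3}]'

```text
time: 7.68
tool_pos: [0.6455, 0.2454, 0.1785]
tcp_rot: [-2.598, -1.766, 0.0]
wrist_force: [-0.3, 0.0, 0.8]
width: 1.0
grip_force: 0.0
```

```bash
python3 go.py .648 .2455 .052 68.5;  python3 - <<'E'
from h import *
im={}
for n in("top","scene"):
    p,d=read_camera(n);im[n]=p;a=cloud(n,d).reshape(-1,3);g=p.reshape(-1,3).astype(int)
    m=np.hypot(*(a[:,:2]-[.55,.01]).T)<.15
    t=m&(g.max(1)<70)&(abs(a[:,2]-.048)<.008);print(n,t.sum(),pca(a[t]))
    t=m&(a[:,2]>.082)&(a[:,2]<.11);print("bar",t.sum(),pca(a[t]) if t.sum()>3 else "")
    t=m&(g[:,2]-g[:,0]>40)&(a[:,2]<.04);print("tray",pca(a[t]))
v=proj("top",[.58,.1,.05]).astype(int);c=im["top"][v[1]-75:v[1]+75,v[0]-100:v[0]+100]
cv2.imwrite("pics/t4.png",cv2.resize(c,(800,600),interpolation=cv2.INTER_CUBIC))
E
```

```text
t 7.67 pos [0.6455 0.2454 0.1785] yaw 68.4 d [0.0011 0.0023 0.1265] roll -0.1 w 1.0 grip 0.0 F [-0.3  0.   0.8] q6 0.7 tilt 0.01
top 17 (array([505. , -17.2]), array([ 3.6, 42.6]), np.float32(28.9))
bar 77 (array([579.2,   2.6]), array([17.5, 30.6]), np.float32(13.4))
tray (array([548.6,  10. ]), array([118.3, 176.8]), np.float32(13.1))
scene 461 (array([550.3,   5.3]), array([ 58.7, 140.8]), np.float32(12.6))
bar 71 (array([578.5,   5.9]), array([18.2, 34. ]), np.float32(10.1))
tray (array([537.2,  13.2]), array([123.1, 199.6]), np.float32(13.3))
```

View pics/t4.png

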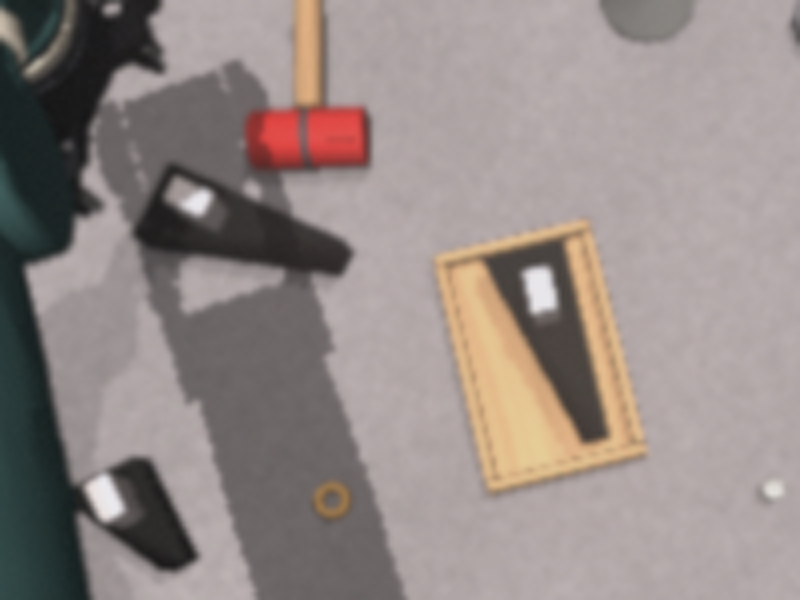

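Chock B is in the tray along its right wall in this view, with the bar at crop (540,290) and straight. Chock A is under the gripper, bar at (190,198). I pick A.

Call:
step_arm --commands '[{"fingers":-1,"dx":0,"dy":0.002,"dz":0.05,"roll":0},{"fingers":-1,"dx":0,"dy":0.002,"dz":0.1,"roll":0},{"fingers":-1,"dx":0,"dy":0.002,"dz":0.127,"roll":0},{"fingers":-1,"dx":0,"dy":0.002,"dz":0.127,"roll":0},{"fingers":1,"dx":0,"dy":0.002,"dz":0.127,"roll":0},{"fingers":1,"dx":0,"dy":0.002,"dz":0.127,"roll":0},{"fingers":1,"dx":0,"dy":0.002,"dz":0.127,"roll":0},{"fingers":1,"dx":0,"dy":0.002,"dz":0.127,"roll":0}]'

```text
time: 8.78
tool_pos: [0.6484, 0.2452, 0.0531]
tcp_rot: [2.596, 1.768, 0.004]
wrist_force: [-0.8, -0.2, 2.1]
width: 0.182
grip_force: 57.8
```

Call:
step_arm --commands '[{"fingers":1,"dx":0,"dy":0,"dz":0,"roll":0},{"fingers":1,"dx":0,"dy":0,"dz":0,"roll":0},{"fingers":1,"dx":0,"dy":0,"dz":0,"roll":0},{"fingers":1,"dx":0,"dy":0,"dz":-0.05,"roll":0},{"fingers":1,"dx":0,"dy":0,"dz":-0.1,"roll":0},{"fingers":1,"dx":0,"dy":0,"dz":-0.13,"roll":0},{"fingers":1,"dx":0,"dy":0,"dz":-0.13,"roll":0},{"fingers":1,"dx":0,"dy":0,"dz":-0.13,"roll":0}]'

```text
time: 9.78
tool_pos: [0.6457, 0.2443, 0.1787]
tcp_rot: [-2.596, -1.768, 0.007]
wrist_force: [-0.3, -0.7, -3.6]
width: 0.178
grip_force: 58.5
```

```bash
python3 go.py .5163 .025 .18 193.2
```

```text
t 9.78 pos [0.6457 0.2443 0.1787] yaw 68.5 d [-0.2515 -0.0401 -0.0005] roll -124.7 w 0.178 grip 58.5 F [-0.3 -0.7 -3.6] q6 0.7 tilt 0.25
```

Call:
step_arm --commands '[{"fingers":1,"dx":-0.02,"dy":-0.003,"dz":0,"roll":-9},{"fingers":1,"dx":-0.04,"dy":-0.006,"dz":0,"roll":-18},{"fingers":1,"dx":-0.06,"dy":-0.009,"dz":0,"roll":-27},{"fingers":1,"dx":-0.08,"dy":-0.012,"dz":0,"roll":-36},{"fingers":1,"dx":-0.1,"dy":-0.016,"dz":0,"roll":-45},{"fingers":1,"dx":-0.12,"dy":-0.019,"dz":0,"roll":-54},{"fingers":1,"dx":-0.14,"dy":-0.022,"dz":0,"roll":-63},{"fingers":1,"dx":-0.16,"dy":-0.026,"dz":0,"roll":-70}]'

```text
time: 10.78
tool_pos: [0.5619, 0.1046, 0.1778]
tcp_rot: [-1.104, -2.935, 0.005]
wrist_force: [-1.0, 0.8, -2.3]
width: 0.179
grip_force: 58.6
```

```bash
python3 go.py .5163 .025 .18 193.2
```

```text
t 10.78 pos [0.5619 0.1046 0.1778] yaw 138.8 d [-0.0182 -0.0899 -0.0018] roll -54.4 w 0.179 grip 58.6 F [-1.   0.8 -2.3] q6 -0.71 tilt 0.36
```

Call:
step_arm --commands '[{"fingers":1,"dx":-0.003,"dy":-0.015,"dz":0,"roll":-9},{"fingers":1,"dx":-0.006,"dy":-0.03,"dz":0,"roll":-18},{"fingers":1,"dx":-0.01,"dy":-0.05,"dz":0,"roll":-27},{"fingers":1,"dx":-0.014,"dy":-0.07,"dz":0,"roll":-36},{"fingers":1,"dx":-0.018,"dy":-0.09,"dz":0,"roll":-45},{"fingers":1,"dx":-0.018,"dy":-0.09,"dz":0,"roll":-54.4},{"fingers":1,"dx":-0.018,"dy":-0.09,"dz":0,"roll":-54.4},{"fingers":1,"dx":-0.018,"dy":-0.09,"dz":0,"roll":-54.4}]'

```text
time: 11.78
tool_pos: [0.5174, 0.0263, 0.1799]
tcp_rot: [0.349, -3.119, -0.001]
wrist_force: [0.3, -0.3, -3.2]
width: 0.179
grip_force: 58.6
```

```bash
python3 go.py .5163 .025 .062 193.2;  python3 - <<'E'
from h import *
im={}
for n in("scene",):
    p,d=read_camera(n);im[n]=p;a=cloud(n,d).reshape(-1,3);g=p.reshape(-1,3).astype(int)
    m=np.hypot(*(a[:,:2]-[.55,.01]).T)<.15
    t=m&(g.max(1)<70)&(abs(a[:,2]-.165)<.008);print(n,t.sum(),pca(a[t]))
v=proj("scene",[.55,.01,.08]).astype(int);c=im["scene"][v[1]-75:v[1]+75,v[0]-100:v[0]+100]
cv2.imwrite("pics/s5.png",cv2.resize(c,(800,600),interpolation=cv2.INTER_CUBIC))
E
```

```text
t 11.78 pos [0.5174 0.0263 0.1799] yaw -167.2 d [ 0.001  -0.0011  0.1179] roll -0.4 w 0.179 grip 58.6 F [ 0.3 -0.3 -3.2] q6 -1.79 tilt 0.17
scene 514 (array([540.6,  43.7]), array([ 53.2, 146.9]), np.float32(26.6))
```

View pics/s5.png

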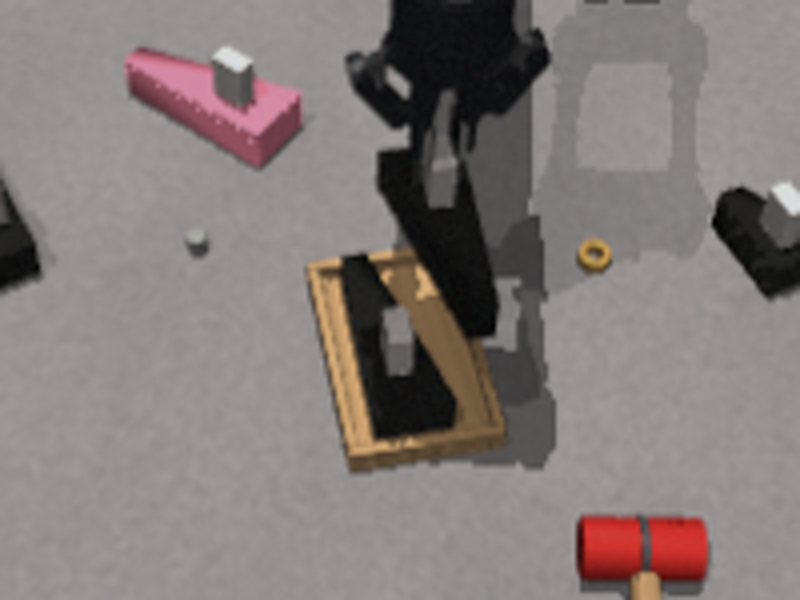

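Chock A hangs the right way round: head towards the robot at crop (400,170), tail at (480,320). I check its angle more exactly before lowering.

Run:
```python
from h import *
p,d=read_camera("scene");a=cloud("scene",d).reshape(-1,3);g=p.reshape(-1,3).astype(int)
m=np.hypot(*(a[:,:2]-[.55,.01]).T)<.15
t=np.radians(13.2);c=np.array([.5486,.0115])
def fit(s,name,sg):
    q=(a[s][:,:2]-c)@np.array([[np.cos(t),-np.sin(t)],[np.sin(t),np.cos(t)]])*1000
    b=np.arange(-70,75,10);e=[];f=[]
    for x in b:
        k=q[abs(q[:,0]-x)<5,1]
        if len(k)>3:e.append((x,k.max()));f.append((x,k.min()))
    print(name,"xr",q[:,0].min().round(),q[:,0].max().round(),"max",np.round(e).astype(int).tolist(),"min",np.round(f).astype(int).tolist())
for z in(.16,.168): fit(m&(g.max(1)<70)&(abs(a[:,2]-z)<.005),z,1)
fit(m&(g.max(1)<70)&(abs(a[:,2]-.048)<.006),"B",1)
```

```text
0.16 xr -61.0 73.0 max [[-60, 16], [-50, 6], [-40, 43], [-30, 13], [-20, 5], [-10, 25], [0, 36], [20, 34], [30, 46], [40, 40], [50, 33], [60, 45], [70, 44]] min [[-60, -7], [-50, -6], [-40, -3], [-30, -1], [-20, 2], [-10, 5], [0, 7], [20, 10], [30, 14], [40, 16], [50, 19], [60, 20], [70, 23]]
0.168 xr -70.0 75.0 max [[-70, 11], [-60, 18], [-50, 50], [-40, 49], [-30, 49], [-20, 48], [-10, 48], [0, 47], [10, 46], [20, 46], [30, 46], [40, 45], [50, 45], [60, 45], [70, 43]] min [[-70, -5], [-60, -7], [-50, -6], [-40, -2], [-30, 0], [-20, 2], [-10, 5], [0, 6], [10, 10], [20, 10], [30, 13], [40, 16], [50, 19], [60, 20], [70, 23]]
B xr -70.0 73.0 max [[-70, -15], [-60, -11], [-50, -9], [-40, -6], [-30, -4], [-20, -2], [-10, -16], [0, -18], [10, 5], [20, 10], [30, 13], [40, 16], [50, 20], [60, 21], [70, 23]] min [[-70, -30], [-60, -35], [-50, -34], [-40, -35], [-30, -35], [-20, -34], [-10, -35], [0, -35], [10, -34], [20, -35], [30, -35], [40, -35], [50, -36], [60, -35], [70, -36]]
```

A hangs about 2.8° short of the tray direction, so I correct the roll while lowering.

Call:
step_arm --commands '[{"fingers":1,"dx":0.001,"dy":-0.002,"dz":0.02,"roll":-2.8},{"fingers":1,"dx":0.001,"dy":-0.002,"dz":0.05,"roll":-2.8},{"fingers":1,"dx":0.001,"dy":-0.002,"dz":0.075,"roll":-2.8},{"fingers":1,"dx":0.001,"dy":-0.002,"dz":0.085,"roll":-2.8},{"fingers":1,"dx":0.001,"dy":-0.002,"dz":0.095,"roll":-2.8},{"fingers":1,"dx":0.001,"dy":-0.002,"dz":0.1,"roll":-2.8}]'

```text
time: 12.62
tool_pos: [0.5183, 0.0241, 0.0817]
tcp_rot: [-0.429, 3.112, 0.0]
wrist_force: [-0.5, 0.4, -3.0]
width: 0.184
grip_force: 58.6
```

```bash
python3 go.py .5163 .025 .0615 196
```

```text
t 12.62 pos [0.5183 0.0241 0.0817] yaw -164.3 d [0.0017 0.0014 0.0202] roll -0.3 w 0.184 grip 58.6 F [-0.5  0.4 -3. ] q6 -1.85 tilt 0.04
```

No contact so far, so I lower the rest and release.

Call:
step_arm --commands '[{"fingers":1,"dx":0.001,"dy":0.0,"dz":0.008,"roll":0},{"fingers":1,"dx":0.001,"dy":0.0,"dz":0.014,"roll":0},{"fingers":1,"dx":0.001,"dy":0.0,"dz":0.018,"roll":0},{"fingers":1,"dx":0.001,"dy":0.0,"dz":0.02,"roll":0},{"fingers":1,"dx":0.001,"dy":0.0,"dz":0.02,"roll":0},{"fingers":1,"dx":0.001,"dy":0.0,"dz":0.02,"roll":0}]'

```text
time: 13.38
tool_pos: [0.5171, 0.0237, 0.0618]
tcp_rot: [-0.429, 3.112, 0.0]
wrist_force: [0.4, 0.3, -3.4]
width: 0.184
grip_force: 58.6
```

```bash
python3 go.py .5163 .025 .0615 196
```

```text
t 13.38 pos [0.5171 0.0237 0.0618] yaw -164.3 d [0.0005 0.0015 0.0003] roll -0.3 w 0.184 grip 58.6 F [ 0.4  0.3 -3.4] q6 -1.85 tilt 0.02
```

Call:
step_arm --commands '[{"fingers":-1,"dx":0,"dy":0,"dz":0.0,"roll":0},{"fingers":-1,"dx":0,"dy":0,"dz":0.0,"roll":0},{"fingers":-1,"dx":0,"dy":0,"dz":0,"roll":0},{"fingers":-1,"dx":0,"dy":0,"dz":0,"roll":0},{"fingers":-1,"dx":0,"dy":0,"dz":-0.05,"roll":0},{"fingers":-1,"dx":0,"dy":0,"dz":-0.1,"roll":0},{"fingers":-1,"dx":0,"dy":0,"dz":-0.15,"roll":0},{"fingers":-1,"dx":0,"dy":0,"dz":-0.15,"roll":0}]'

```text
time: 14.38
tool_pos: [0.5208, 0.0237, 0.2175]
tcp_rot: [-0.428, 3.102, -0.002]
wrist_force: [-0.9, -0.3, -0.2]
width: 0.998
grip_force: 0.0
```

```bash
python3 go.py .53 .3 .21 196
```

```text
t 14.38 pos [0.5208 0.0237 0.2175] yaw -164.3 d [-0.0837  0.2635  0.0076] roll -0.3 w 0.998 grip 0.0 F [-0.9 -0.3 -0.2] q6 -1.85 tilt 0.62
```

Released; I move aside for a clear view.

Call:
step_arm --commands '[{"fingers":-1,"dx":-0.02,"dy":0.06,"dz":0,"roll":0},{"fingers":-1,"dx":-0.04,"dy":0.12,"dz":0,"roll":0},{"fingers":-1,"dx":-0.06,"dy":0.18,"dz":0,"roll":0},{"fingers":-1,"dx":-0.08,"dy":0.24,"dz":0,"roll":0},{"fingers":-1,"dx":-0.08,"dy":0.26,"dz":0,"roll":0},{"fingers":-1,"dx":-0.08,"dy":0.26,"dz":0,"roll":0},{"fingers":-1,"dx":-0.08,"dy":0.26,"dz":0,"roll":0}]'

```text
time: 15.25
tool_pos: [0.5232, 0.2943, 0.2109]
tcp_rot: [0.429, -3.111, 0.002]
wrist_force: [0.1, -0.2, -0.1]
width: 1.0
grip_force: 0.0
```

Run:
```python
from h import *
t=np.radians(13.2);c=np.array([.5486,.010])
for n in("top","scene"):
    p,d=read_camera(n);a=cloud(n,d).reshape(-1,3)
    m=np.hypot(*(a[:,:2]-c).T)<.09
    q=(a[:,:2]-c)@np.array([[np.cos(t),-np.sin(t)],[np.sin(t),np.cos(t)]])
    for s in(1,-1):
        k=m&(a[:,2]>.084)&(a[:,2]<.12)&(s*q[:,0]>0);print(n,s,k.sum(),"tray xy",q[k].mean(0).round(4),"z",np.median(a[k,2]).round(4),"ang",pca(a[k])[2])
    u=proj(n,[.55,.01,.05]).astype(int);cv2.imwrite(f"pics/{n}6.png",cv2.resize(p[u[1]-50:u[1]+50,u[0]-65:u[0]+65],(390,300),interpolation=cv2.INTER_CUBIC))
cv2.imwrite("pics/both6.png",np.hstack([cv2.imread("pics/top6.png"),cv2.imread("pics/scene6.png")]))
```

```text
top 1 78 tray xy [ 0.027  -0.0143] z 0.0918 ang 13.5
top -1 78 tray xy [-0.0271  0.0196] z 0.0921 ang 14.0
scene 1 70 tray xy [ 0.0294 -0.0109] z 0.0921 ang 10.9
scene -1 65 tray xy [-0.0248  0.023 ] z 0.0922 ang 18.8
```

View pics/both6.png

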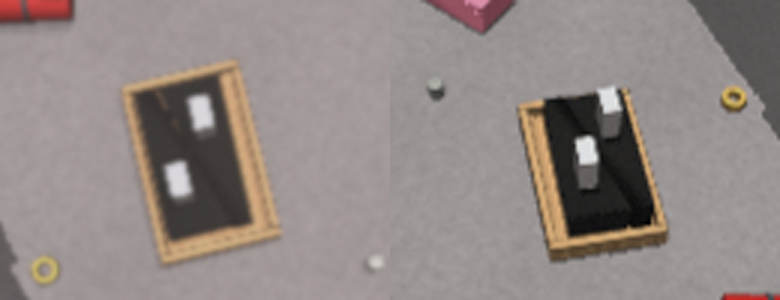

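Both chocks lie flat in the tray, head to tail and clear of the walls (bars at (200,113) and (178,180) in the left crop). Both bar tops are at 92 mm, which matches floor plus chock, and the gripper is away.

```bash
python3 -c "
from workcell import *
print(finish_job())"
```

```text
the job is handed in; nothing more can be done
None
```

The two long black chocks are packed head to tail, flat in the tray and released; the job was handed in at about 15 s, and no verdict came back from the hand-in.

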